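Draw the shank-length gauge out to its set mark and hold it

TASK

On the limb-maker's length gauge, flip the cam lever right over to its other stop to free the sprung measuring rod, then pull the rod out by its upright grip until its pointer lies in line with the thin fin of the rider on the scale bar. The rod springs back if let go, so finish while still gripping it and holding it steady at that mark. Do not shift the rider, and leave the cone, jar, ring clamp and spanner where they are.

Things in the scene. Friction and masses are not known exactly. Their poses are not given: they have to be found in the camera images.
- gauge: length gauge bolted to the bench: grey plate 125 (x) x 500 (y) x 12 mm, origin at bench level under the lever pivot, plate from y -205 to +295 mm. Its +y is the rod's pull direction, +x the scale bar's side. At height 60 mm along y: dark spring tube, 34 mm thick (y -190 to -15), cam between cheeks 34 mm wide and 99 mm high (y -15 to 15), then bare rod. Scale bar: x 49, top 56, y 40 to 280 mm.
- rod: sprung steel rod, 20 mm thick, with a head block 32 x 30 x 32 mm that bears grip and pointer. Origin on its axis 60 mm up, under the lever pivot when fully in; axes as the gauge's, +y = pull. Slides 0 to 170 mm; starts fully in. Spring pulls back 5 N when in, 8.5 N at 60 mm, 13 N at 130 mm. The cam's nose blocks it (2 mm play) until the lever is well past half way (0.85 rad).
- grip (a point): centre of the upright grip on the rod's head, 110 mm above the bench: a vertical black plastic cylinder 23 mm in diameter; its top is 28 mm above this point, the head block's top 32 mm below. With the rod fully in it is 110 mm from the lever pivot along the gauge's +y. Free all round above the head block.
- pointer (a point): free end of the pointer, a steel bar 4 mm thick that sticks out of the rod's head along the gauge's +x towards the scale bar, at height 70 mm, 39 mm from the rod's axis; along y it lies level with the middle of the grip
- rider_mark (a point): the length mark: edge, facing the pointer, of the 4 mm thick upright fin (top at height 78 mm) on the dark steel rider, a block 20 x 22 x 20 mm on the scale bar. Axes as the gauge's. It lies 60 to 130 mm further along +y than the pointer does with the rod in; the pointer passes it 4 mm clear. The rider is stiff (15 N) and must not be moved.
- cam_lever (a joint): angle of the cam lever: 0 = locked, leaning 35 degrees from upright to the gauge's -x (robot's side); it swings up and over, about a pivot 90 mm above the gauge's origin with its axis along y, to its stop at 1.22 rad = free, leaning 35 degrees to +x. Starts at 0 to 0.15, takes about 2 N at its tip and stays where it is left.
- lever_tip (a point): end of the cam lever's arm, on its axis, 70 mm from the pivot (round steel arm of 10 mm diameter whose last 18 mm is a black sleeve of 17 mm diameter)
- cone_mid (a point): middle, 38 mm up, of a loose brown sanding cone, 48 mm in diameter and 75 mm tall, to be left alone
- jar_mid (a point): middle, 42 mm up, of a loose white jar, 64 mm in diameter and 85 mm tall, to be left alone
- clamp_mid (a point): middle, 15 mm up, of a loose aluminium ring clamp, 60 mm in diameter and 30 mm tall, to be left alone
- spanner_grip (a point): grip of a loose spanner 170 mm long lying on the bench, to be left alone

How it is judged:
On the way, in this order (a step that is already met when the one before it is completed fails the run):
1. the cam lever is flipped right over (within 0.22 rad of its free stop) while the rod is still in (under 15 mm out) (value of joint cam_lever above 1 rad and value of joint rod below 0.015 m), for 0.2 s.
2. the rod is drawn out by the gripper until its pointer is within 5 mm of the rider's fin along the scale (value of joint cam_lever above 1 rad and y of pointer in the frame of rider_mark between -0.005 and 0.005 m and contact force between the fingers and rod above 2 N), for 0.3 s.
At the end, for the whole second after the job is handed in: The lever is within 0.22 rad of its free stop, the pointer is within 5 mm of the rider's fin along the scale and steady (under 20 mm/s), the fingers press on the rod with more than 2 N, and the rider has moved less than 4 mm (all of step 2 and linear speed of rod below 0.02 m/s and distance of rider_mark from where it was at the start of the episode below 0.004 m); the arm keeps its last pose, push and grip.
It fails at once if the rider was shifted (4 mm or more) (distance of rider_mark from where it was at the start of the episode above 0.004 m).
It fails at once if a bystander was shifted by more than 20 mm (distance of any of cone_mid, jar_mid, clamp_mid, spanner_grip from where it was at the start of the episode above 0.02 m).
It also fails if it takes over 51 s, if anything falls off the work surface, if the arm or the gripper's body presses on something with over 40 N, if the wrist force passes 120 N, or if a joint passes its speed limit or range.

ROBOT

A 7-joint arm with a two-finger parallel gripper is mounted at the origin on the work surface. World frame = base frame: x ahead of the robot, y to its left, z up, the work surface at z = 0. Lengths are in m, angles in rad, forces in N, time in s.
With the tool pointing down it reaches from about 0.35 to 0.9 m from the base axis. Payload 8.1 kg.
Tool frame: the origin (TCP) lies at the very end of the fingers, on their centre line; the grasp point (between the pads) lies 19 mm behind it (pinch_z is the z of the grasp point in the tool frame, in m); z points along the fingers, y is the line along which they close (so a half turn about z gives the same grasp; the last joint's range is limited). The gripper opens to 92 mm and grips with 3 to 60 N. Pads are 19 mm wide; open, the fingers measure 130 mm over their backs; the gripper's body (75 mm by 190 mm) begins 47 mm behind the grasp point.
Start: joints at [-1.385, 0.434, 0.025, 1.573, -0.012, 1.134, -0.075], TCP at [0.178, 0.599, 0.227] pointing down, gripper open.
Joint ranges: [-2.62, 2.62], [-0.44, 2.09], [-1.27, 1.32], [0.08, 2.57], [-1.32, 4.46], [0.12, 2], [-2.74, 2.74]. Speed limits (rad/s): [2.22, 2.22, 3.01, 3.01, 3.14, 3.14, 3.14].

INTERFACE

Orientations are given as a rotation vector (axis times angle).
In Python, from plant import get_obs, read_camera, get_calibration, close_job, search_frame, regions_of, pinch_z gives the robot as it stands.
- The arm moves only by the shell command python3 -m pendant 'ROWS' [FORCE]. ROWS is JSON, a list of rows, each a list of 5 numbers: the shift along the tool's x, y, z in mm, then the turn about the tool's z in degrees, then the closure, from -1 (fully open) to 1 (shut). A call has 1 to 5 rows; each row is the pose to reach, as a shift and turn from the pose commanded when the call began, along the tool's axes at that moment; what a row does not reach only later rows make up. A row lasts 1/12 s, in which the tool goes at most 41.7 mm and 7.16 degrees, less where a joint would pass 70% of its speed; a pose out of reach is approached as far as the arm can. A call with a gripper value outside its range is refused whole. The fingers move at their own pace and stop on an object; FORCE is the grip in N (left out, the last holds). Time passes only in rows, so rows that repeat a pose let the fingers close. It gives the time, the measured TCP pose, the force, the opening and the grip force at its end, in the units of the state.
- get_obs(): the state, without advancing time (a new reading comes with each control period).
- read_camera(name): name is "side" or "top" or "wrist"; returns the picture (480x640x3 uint8, red, green, blue); there is no depth.
- get_calibration(name): a dict with "camera_matrix" (3x3 intrinsics, pixels), "dist" ([k1, k2, p1, p2, k3] as OpenCV has them; the pictures are not rectified), "R" (3x3) and "t" (3): a world point X has camera coordinates R X + t; the wrist camera has in their place "tool_from_camera" (4x4, takes a point from camera to tool coordinates, whose origin is the TCP and whose axes are the flange's). Camera axes: x right, y down, z forward; pixel columns grow to the right and rows downward; lengths in m; the calibration is good to about 2 mm. A picture is of the moment at which its call begins: read the wrist's pose just before it. get_calibration takes no time and is no camera call.
- close_job(): hands the job in; it is judged then, once.
Trained networks look in the newest picture that a camera, given by its name, has taken for a name from the list of things; names that differ only in an ending like _2 or _b are one class to them, and where a whole thing is asked for, a point or a joint stands for the part that bears it (a point fixed in the world has none). Each returns a list of dicts, best first, with "p" (0 to 1); they miss things now and then, are a little off and sometimes report something else, mostly with a low value. They report only what shows in the picture. A call takes as long as a camera call.
- search_frame(camera, target): "bbox" ([left, top, width, height] in pixels, round what is visible of it).
- regions_of(camera, target): "pixels" (480x640 bool, what is visible of it) and "bbox" ([left, top, width, height] in pixels, round what is visible of it).
The state is a dict: "clock": time; "joint_positions": joint angles; "joint_velocities": joint speeds; "effort": joint torques, N m; "tcp_pos": TCP position; "orientation": TCP orientation; "force": force on the tool from outside, world axes, zero at the start; "ft_torque": the same for the moment, N m; "finger_gap": finger opening in m; "finger_force": force on a finger pad.
Only numpy, scipy, OpenCV 4.12 (cv2) and the standard library are available. Lean on these libraries where they do the work, as an engineer would, in place of code of your own. Each camera call takes 0.05 s, during which the arm holds its last target. There are 200 camera calls.

## Working session

There is one attempt and no reset: what is moved stays moved. The work goes in short steps, Python scripts to look and compute and a shell command to move; the robot and the scene stay as the last step left them, time stands still between calls to the robot, and variables do not carry over. Pictures are saved under pics/ and viewed, at most 10 in all, crops included, and the job is handed in when it is done.

```bash
mkdir -p pics; ls
cat > h.py <<'E'
import numpy as np,cv2
from plant import *
from scipy.spatial.transform import Rotation as Ro
def cam(n,o=None):
    c=get_calibration(n);K=np.array(c["camera_matrix"]);d=np.array(c["dist"])
    if "R" in c: return K,d,np.array(c["R"]),np.array(c["t"])
    o=o or get_obs();T=np.eye(4);T[:3,:3]=Ro.from_rotvec(o["orientation"]).as_matrix();T[:3,3]=o["tcp_pos"]
    M=np.linalg.inv(T@np.array(c["tool_from_camera"]));return K,d,M[:3,:3],M[:3,3]
def proj(c,P):
    K,d,R,t=c;return cv2.projectPoints(np.array(P,float).reshape(-1,3),cv2.Rodrigues(R)[0],t,K,d)[0].reshape(-1,2)
def onz(c,uv,z):
    K,d,R,t=c;p=cv2.undistortPoints(np.array(uv,float).reshape(-1,1,2),K,d).reshape(-1,2)
    r=np.c_[p,np.ones(len(p))]@R;C=-R.T@t;return C+r*((z-C[2])/r[:,2])[:,None]
E
python3 - <<'E'
from h import *
print(get_obs())
for n in("top","side"):
    cv2.imwrite(f"pics/{n}0.png",read_camera(n)[:,:,::-1])
    for t in("gauge","rod","grip","pointer","rider_mark","cam_lever","lever_tip","cone_mid","jar_mid","clamp_mid","spanner_grip"):
        print(n,t,[(np.round(r["bbox"]).tolist(),round(r["p"],2)) for r in search_frame(n,t)[:2]])
E
```

```text
pics
{'clock': 0.0, 'joint_positions': array([-1.38460253,  0.43521381,  0.02496738,  1.57408017, -0.01159927,
        1.13400639, -0.07510905]), 'joint_velocities': array([-1.83798304e-04, -1.17346762e-03, -4.18111724e-04,  5.22479829e-04,
        1.37139180e-03, -3.93054053e-04,  3.86708326e-05]), 'effort': array([ 5.16036835e-05, -6.67837930e+01,  9.84945931e-01, -3.14455605e+01,
       -6.05812389e-02,  4.28121944e-02,  1.20878394e-04]), 'tcp_pos': array([0.17790504, 0.59861679, 0.22595716]), 'orientation': array([-4.52162970e-01, -3.10879568e+00,  2.45104310e-03]), 'force': array([ 0.33671219,  0.58986216, -0.35954561]), 'ft_torque': array([ 0.02286664, -0.02093189,  0.03436138]), 'finger_force': 0.0, 'finger_gap': 0.09169215270466394}
top gauge [([247.0, 212.0, 233.0, 60.0], 0.93)]
top rod [([326.0, 230.0, 54.0, 19.0], 0.64)]
top grip [([325.0, 231.0, 56.0, 23.0], 0.85)]
top pointer [([328.0, 231.0, 51.0, 18.0], 0.97)]
top rider_mark []
top cam_lever [([387.0, 234.0, 10.0, 33.0], 0.49)]
top lever_tip [([384.0, 236.0, 14.0, 29.0], 0.65)]
top cone_mid [([204.0, 236.0, 27.0, 24.0], 0.59)]
top jar_mid [([421.0, 167.0, 39.0, 34.0], 0.9)]
top clamp_mid [([366.0, 173.0, 28.0, 29.0], 0.6)]
top spanner_grip [([394.0, 282.0, 77.0, 30.0], 0.76), ([203.0, 235.0, 26.0, 24.0], 0.58)]
side gauge [([229.0, 175.0, 200.0, 185.0], 0.77)]
side rod [([307.0, 208.0, 63.0, 58.0], 0.77)]
side grip [([308.0, 208.0, 59.0, 57.0], 0.59)]
side pointer [([308.0, 210.0, 62.0, 53.0], 0.77)]
side rider_mark [([262.0, 257.0, 20.0, 28.0], 0.66)]
side cam_lever [([355.0, 180.0, 30.0, 38.0], 0.55)]
side lever_tip [([356.0, 178.0, 31.0, 45.0], 0.7)]
side cone_mid [([220.0, 328.0, 38.0, 58.0], 0.75)]
side jar_mid [([320.0, 163.0, 31.0, 53.0], 0.73), ([308.0, 207.0, 62.0, 58.0], 0.33)]
side clamp_mid [([288.0, 211.0, 30.0, 27.0], 0.71)]
side spanner_grip []
```

Run:
```python
import cv2
a=cv2.imread("pics/top0.png")[140:330,190:500];b=cv2.imread("pics/side0.png")[150:400,190:450]
cv2.imwrite("pics/top1.png",cv2.resize(a,None,fx=2.58,fy=2.58,interpolation=2))
cv2.imwrite("pics/side1.png",cv2.resize(b,None,fx=2.4,fy=2.4,interpolation=2))
```

```text
(no output)
```

View pics/top1.png

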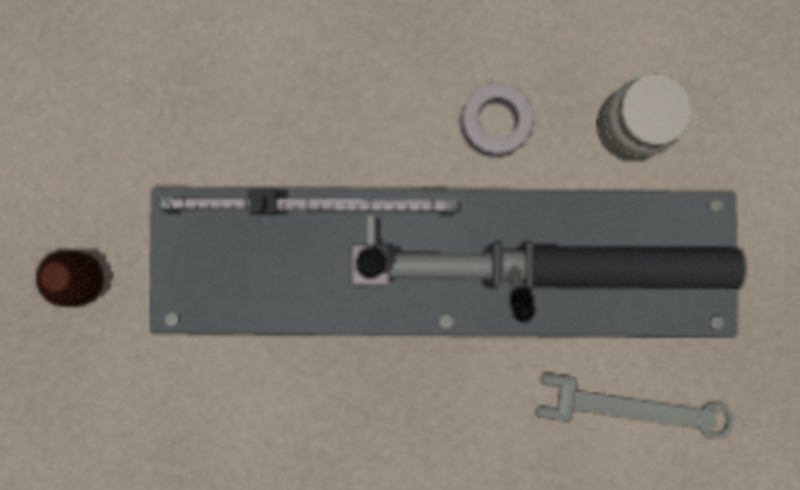

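View pics/side1.png

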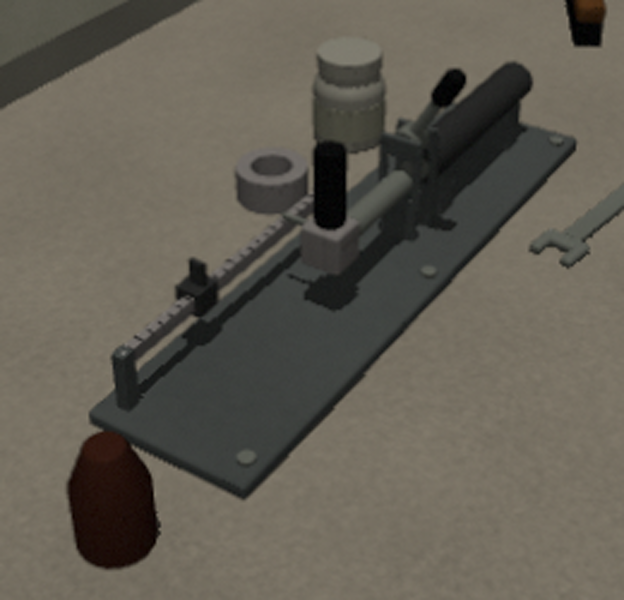

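The top view shows the gauge with its pull direction to image-left. The grip top is at crop (372,262), the lever sleeve at (522,300) leaning to image-down, and the rider at (264,202). The side view shows the rider's fin at crop (198,265) and the plate corners at (92,415), (243,495) and (575,143).

```bash
cat >> h.py <<'E'
def g2w(g,P):
    c,s=np.cos(g[2]),np.sin(g[2]);P=np.array(P,float).reshape(-1,3)
    return np.c_[g[0]+c*P[:,0]-s*P[:,1],g[1]+s*P[:,0]+c*P[:,1],P[:,2]]
E
python3 - <<'E'
from h import *
from scipy.optimize import least_squares
T=cam("top");S=cam("side")
t=lambda *p:np.array(p)/2.58+[190,140]
s=lambda *p:np.array(p)/2.4+[190,150]
pt=[t(152,187),t(737,191),t(737,336),t(151,333),t(372,262)]
w=onz(T,pt,.012);print(w.round(3))
ps=[s(92,413),s(243,494),s(575,143),s(330,146)]
X=.0625
C=[[X,.295,.012],[X,-.205,.012],[-X,-.205,.012],[-X,.295,.012],[0,.11,.138]]
Cs=[C[0],C[3],C[2],C[4]]
d=w[0]-w[1]
def f(v):
    r=np.r_[(proj(T,g2w(v,C))-pt).ravel(),(proj(S,g2w(v,Cs))-ps).ravel()];return r
c0=w[:4].mean(0);th=np.arctan2(-d[0],d[1]);g0=[c0[0],c0[1],th];o=g2w([0,0,th],[0,.045,0])[0];g0[0]-=o[0];g0[1]-=o[1]
r=least_squares(f,g0,loss="soft_l1");g=r.x;print(g,f(g).round(1));np.save("g.npy",g)
# rider: fin top centre z .078 along x~? ; top rider block centre, side fin top centre
for c,p,n in((T,t(264,202),"top"),(S,s(198,263),"side")):
    for z in(.076,.078):
        q=onz(c,[p],z)[0]-[g[0],g[1],0];cc,ss=np.cos(g[2]),np.sin(g[2]);print(n,cc*q[0]+ss*q[1],-ss*q[0]+cc*q[1])
for a in(0,.15):
    b=a-np.radians(35);P=g2w(g,[.07*np.sin(b),0,.09+.07*np.cos(b)]);print("tip",a,P.round(4),(proj(T,P)-[190,140])*2.58,(proj(S,P)-[190,150])*2.4)
for n,p,z in(("jar",t(656,110),.085),("clamp",t(497,118),.03),("cone",t(55,278),.075),("spL",t(545,400),.0),("spR",t(715,418),.0)):print(n,onz(T,[p],z).round(3))
print("grip",g2w(g,[0,.11,.11]))
o=get_obs();print(Ro.from_rotvec(o["orientation"]).as_matrix().round(3),get_calibration("wrist")["tool_from_camera"],pinch_z)
E
```

```text
[[ 0.605  0.136  0.012]
 [ 0.615 -0.362  0.012]
 [ 0.491 -0.363  0.012]
 [ 0.482  0.133  0.012]
 [ 0.546 -0.052  0.012]]
[ 0.54749638 -0.15826078  0.02174376] [-1.1  0.7 -0.2  0.1  0.5  0.7 -1.3  1.6 -0.7 -1.8 -1.1 -0.7  2.4 -2.2
  1.6 -3.2 -1.5 -0.6]
top 0.0458202658275245 0.1927809288657357
top 0.04564275176994264 0.19262550163424585
side 0.04552488160421655 0.1966328240937946
side 0.04373202832471969 0.19880696087939778
tip 0 [[ 0.5074 -0.1591  0.1473]] [[522.45205467 312.66882669]] [[457.05892794  82.56730802]]
tip 0.15 [[ 0.5164 -0.1589  0.1527]] [[523.51580004 300.16430615]] [[446.15642395  72.73929645]]
jar [[ 0.669 -0.272  0.085]]
clamp [[ 0.668 -0.152  0.03 ]]
cone [[0.525 0.199 0.075]]
spL [[ 0.433 -0.202  0.   ]]
spR [[ 0.42  -0.349  0.   ]]
grip [[ 0.54510475 -0.04828678  0.11      ]]
[[-0.959  0.285  0.   ]
 [ 0.285  0.959  0.   ]
 [ 0.     0.    -1.   ]] [[ 4.52964610e-04 -9.62966153e-01 -2.69621925e-01  7.29360513e-02]
 [ 9.99999856e-01  3.58745406e-04  3.98724478e-04  7.63303440e-04]
 [-2.87232550e-04 -2.69622067e-01  9.62966177e-01 -1.57602179e-01]
 [ 0.00000000e+00  0.00000000e+00  0.00000000e+00  1.00000000e+00]] -0.0188
```

```bash
python3 -m pendant '[[-60,-45,0,-6,1],[-120,-90,0,-12,1],[-180,-134,0,-18,1],[-240,-179,0,-18,1],[-298,-223,0,-18,1]]' 20; python3 -m pendant '[[0,0,0,0,1]]'
python3 - <<'E'
from h import *
g=np.load("g.npy")
o=get_obs();R=Ro.from_rotvec(o["orientation"]).as_matrix();print(o["clock"],o["tcp_pos"],R.round(3));print(R.T@(np.r_[g2w(g,[-.10,0,.2])[0]]-o["tcp_pos"])*1e3)
print("yaw err",np.degrees(np.arctan2(R[1,1],R[0,1])-np.pi/2-g[2]))
E
```

```text
clock: 1.62
tcp_pos: [0.3034, 0.4304, 0.2269]
orientation: [-0.041, 3.141, 0.001]
force: [1.1, 0.3, -0.4]
finger_gap: 0.0627
finger_force: 0.0
clock: 1.7
tcp_pos: [0.3089, 0.4245, 0.227]
orientation: [-0.023, 3.139, -0.005]
force: [1.0, -0.9, 0.4]
finger_gap: 0.0566
finger_force: 0.0
1.7 [0.30891436 0.42447223 0.22698377] [[-1.    -0.015  0.003]
 [-0.015  1.    -0.003]
 [-0.003 -0.003 -1.   ]]
[-129.90532199 -586.78630703   29.36888035]
yaw err -0.40314782495505525
```

```bash
for i in 1; do python3 -m pendant '[[-60,-200,0,0,1],[-60,-200,0,0,1],[-60,-200,0,0,1],[-60,-200,0,0,1],[-60,-200,0,0,1]]'; done; python3 -m pendant '[[-50,-200,0,0,1],[-50,-200,0,0,1],[-50,-200,0,0,1],[-50,-200,0,0,1],[-50,-200,0,0,1]]'; python3 -m pendant '[[-20,-187,0,0,1],[-20,-187,0,0,1],[-20,-187,0,0,1],[-20,-187,0,0,1],[-20,-187,0,0,1]]';  python3 -m pendant '[[0,0,0,0,1],[0,0,0,0,1]]';python3 - <<'E'
from h import *
g=np.load("g.npy")
o=get_obs();R=Ro.from_rotvec(o["orientation"]).as_matrix();print(o["clock"],o["tcp_pos"]);print(R.T@(np.r_[g2w(g,[-.08,0,.125])[0]]-o["tcp_pos"])*1e3)
print("yaw err",np.degrees(np.arctan2(R[1,1],R[0,1])-np.pi/2-g[2]))
cv2.imwrite("pics/w0.png",read_camera("wrist")[:,:,::-1])
c=cam("wrist",o)
for P in ([-.0402,0,.1473],[-.031,0,.1527],[0,0,.099],[0,.11,.138]):print(P,proj(c,g2w(g,P)))
for t in("lever_tip","cam_lever","grip"):print(t,[(np.round(r["bbox"]).tolist(),round(r["p"],2)) for r in search_frame("wrist",t)[:2]])
E
```

```text
clock: 2.12
tcp_pos: [0.3676, 0.2324, 0.227]
orientation: [-0.04, 3.141, 0.001]
force: [0.3, 0.3, 0.8]
finger_gap: 0.0231
finger_force: 0.0
clock: 2.53
tcp_pos: [0.4227, 0.0333, 0.2272]
orientation: [-0.039, 3.14, 0.001]
force: [0.9, 0.3, 0.9]
finger_gap: 0.0002
finger_force: 0.0
clock: 2.95
tcp_pos: [0.4472, -0.156, 0.2273]
orientation: [-0.033, 3.14, -0.003]
force: [0.3, 0.5, -0.2]
finger_gap: 0.0005
finger_force: 0.0
clock: 3.12
tcp_pos: [0.4471, -0.1522, 0.2268]
orientation: [-0.035, 3.141, -0.0]
force: [0.6, 0.2, 0.4]
finger_gap: 0.0004
finger_force: 0.0
3.1167 [ 0.44713827 -0.15219157  0.22675385]
[-20.19743241  -8.2262189  101.75675152]
yaw err 0.021578826775683874
[-0.0402, 0, 0.1473] [[300.74126298 341.99999919]]
[-0.031, 0, 0.1527] [[300.6084852  358.88506447]]
[0, 0, 0.099] [[303.26067602 356.799438  ]]
[0, 0.11, 0.138] [[457.17253422 384.82620749]]
lever_tip [([630.0, 273.0, 10.0, 10.0], 0.2)]
cam_lever []
grip [([312.0, 322.0, 161.0, 64.0], 0.45)]
```

View pics/w0.png

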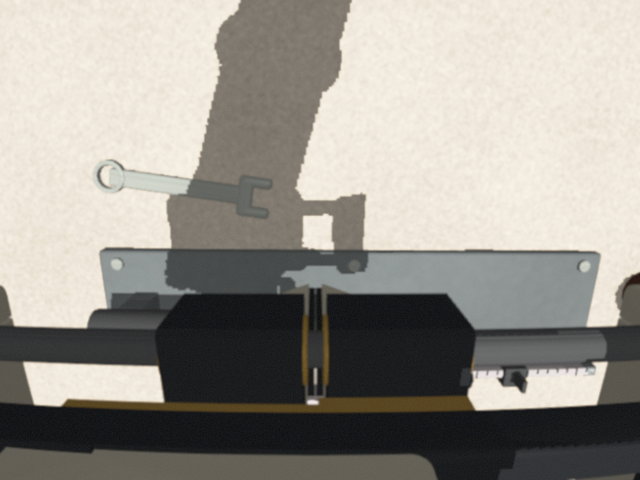

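```bash
python3 -m pendant '[[0,-8,40,0,1],[0,-8,80,0,1],[0,-8,101,0,1],[0,-8,101,0,1],[0,-8,101,0,1]]'; python3 -m pendant '[[-12,0,0,0,1],[-24,0,0,0,1],[-36,0,0,0,1],[-48,0,0,0,1],[-60,0,0,0,1]]';python3 -m pendant '[[-8,0,0,0,1],[-16,0,0,0,1],[-24,0,0,0,1],[-32,0,0,0,1],[-32,0,0,0,1]]'
python3 - <<'E'
from h import *
g=np.load("g.npy")
o=get_obs();R=Ro.from_rotvec(o["orientation"]).as_matrix();print(R.T@(np.r_[g2w(g,[0,0,.125])[0]]-o["tcp_pos"])*1e3)
im=read_camera("side")[150:300,300:450];cv2.imwrite("pics/s2.png",cv2.resize(im[:,:,::-1],None,fx=4,fy=4,interpolation=2))
E
```

```text
clock: 3.73
tcp_pos: [0.4469, -0.1581, 0.1255]
orientation: [0.042, -3.139, -0.001]
force: [-0.3, -0.1, 0.3]
finger_gap: 0.0006
finger_force: 0.0
clock: 4.15
tcp_pos: [0.5084, -0.1573, 0.1281]
orientation: [-0.041, 3.139, -0.0]
force: [-4.3, -1.3, 2.6]
finger_gap: 0.0003
finger_force: 1.7
clock: 4.57
tcp_pos: [0.5407, -0.1565, 0.1259]
orientation: [-0.041, 3.141, -0.0]
force: [-0.4, -0.6, -0.6]
finger_gap: 0.0005
finger_force: 0.4
[-6.74396763 -1.97386507  0.92201738]
```

View pics/s2.png

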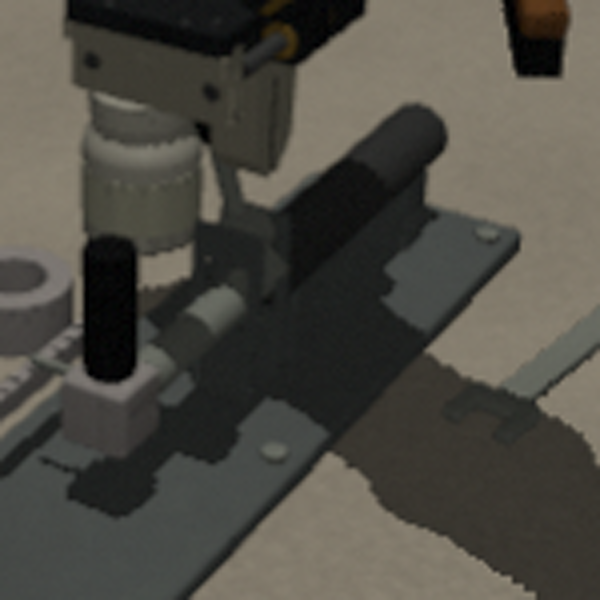

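The lever is already past upright: its arm shows at about (230,190), leaning away from the robot. I'll keep pushing gently to the stop.

```bash
python3 -m pendant '[[-4,1,0,0,1],[-8,2,0,0,1],[-12,2,0,0,1],[-14,2,0,0,1],[-14,2,0,0,1]]'; python3 -m pendant '[[-2,0,0,0,1],[-2,0,0,0,1]]'; python3 -m pendant '[[-2,0,0,0,1],[-2,0,0,0,1]]'
```

```text
clock: 5.03
tcp_pos: [0.5536, -0.1539, 0.1255]
orientation: [0.041, -3.141, -0.001]
force: [-2.7, 0.3, 0.2]
finger_gap: 0.0003
finger_force: 1.2
clock: 5.2
tcp_pos: [0.5545, -0.1539, 0.1254]
orientation: [0.04, -3.139, -0.001]
force: [-5.6, 1.1, 0.2]
finger_gap: 0.0004
finger_force: 2.5
clock: 5.37
tcp_pos: [0.555, -0.154, 0.125]
orientation: [0.039, -3.137, -0.002]
force: [-9.0, 0.5, 2.7]
finger_gap: 0.0006
finger_force: 4.7
```

```bash
python3 -m pendant '[[-2,0,0,0,1],[-2,0,0,0,1],[10,0,0,0,1],[20,0,-40,0,1],[20,0,-80,0,1]]'; python3 -m pendant '[[0,40,-10,0,-1],[0,80,-10,0,-1],[-10,105,-10,0,-1],[-10,105,-10,0,-1],[-10,105,-10,0,-1]]';python3 -m pendant '[[0,0,0,0,-1],[0,0,0,0,-1],[0,0,0,0,-1],[0,0,0,0,-1]]'
python3 - <<'E'
from h import *
g=np.load("g.npy")
o=get_obs();c=cam("wrist",o);R=Ro.from_rotvec(o["orientation"]).as_matrix();print(o["tcp_pos"],R.T@(np.r_[g2w(g,[0,.11,.092])[0]]-o["tcp_pos"])*1e3)
im=read_camera("wrist")[:,:,::-1].copy()
print("grip top/centre,rider,tipfree",proj(c,g2w(g,[[0,.11,.138],[.039,.11,.07],[.043,.195,.078],[.04,0,.147]])).round())
for t in("lever_tip","grip","pointer","rider_mark"):print(t,[(np.round(r["bbox"]).tolist(),round(r["p"],2)) for r in search_frame("wrist",t)[:2]])
cv2.imwrite("pics/w1.png",im)
E
```

```text
clock: 5.78
tcp_pos: [0.5348, -0.1546, 0.2051]
orientation: [0.038, -3.137, -0.001]
force: [-0.0, 0.2, 0.4]
finger_gap: 0.0007
finger_force: 0.0
clock: 6.2
tcp_pos: [0.546, -0.0472, 0.2162]
orientation: [-0.046, 3.139, 0.001]
force: [0.3, -1.3, 0.4]
finger_gap: 0.0294
finger_force: 0.0
clock: 6.53
tcp_pos: [0.5445, -0.0507, 0.2157]
orientation: [-0.037, 3.141, -0.0]
force: [-0.8, -0.1, 0.3]
finger_gap: 0.056
finger_force: 0.0
[ 0.54452762 -0.05071836  0.21573215] [ -0.61603829   2.44759041 123.73165085]
grip top/centre,rider,tipfree [[317. 255.]
 [317. 277.]
 [426. 285.]
 [140. 321.]]
lever_tip []
grip [([190.0, 201.0, 150.0, 72.0], 0.74)]
pointer [([189.0, 202.0, 151.0, 73.0], 0.73), ([137.0, 197.0, 40.0, 94.0], 0.48)]
rider_mark [([402.0, 266.0, 30.0, 28.0], 0.83), ([1.0, 57.0, 155.0, 52.0], 0.37)]
```

View pics/w1.png

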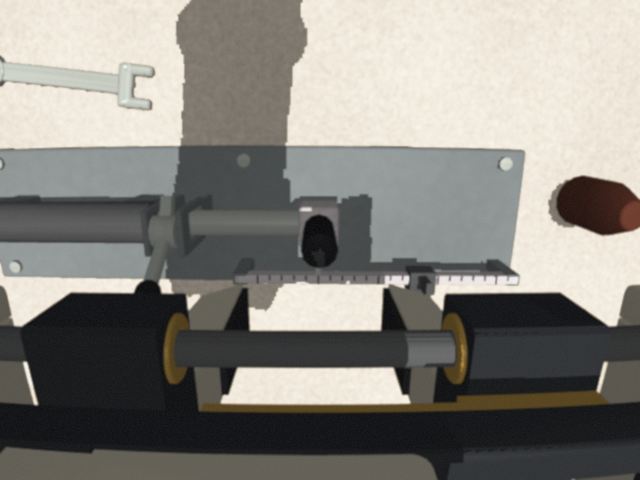

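The wrist view shows the lever flipped over to +x (sleeve at (148,290)), the grip top at (319,255) as predicted, and the rider near (420,280). I'll zoom in to measure the fin against the pointer.

Run:
```python
import cv2
a=cv2.imread("pics/w1.png")[190:300,290:450]
cv2.imwrite("pics/w1c.png",cv2.resize(a,None,fx=5,fy=5,interpolation=2))
```

```text
(no output)
```

View pics/w1c.png

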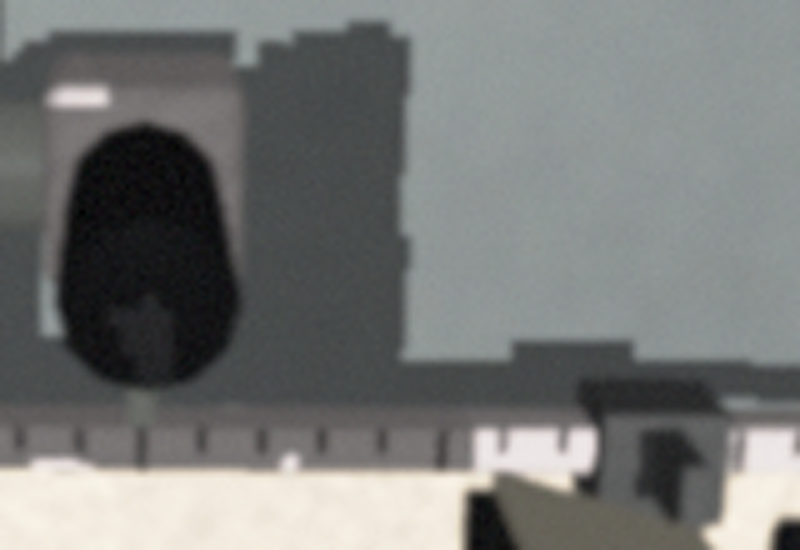

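Run:
```python
from h import *
g=np.load("g.npy");c=cam("wrist");cr=lambda P:((proj(c,g2w(g,P))-[290,190])*5).round().tolist()
print("pointer end",cr([[.039,.108,.07],[.039,.112,.07]]))
print("grip top edges",cr([[0,.0985,.138],[0,.1215,.138],[0,.11,.138]]), "head block top corners",cr([[-.016,.095,.078],[-.016,.125,.078]]))
for y in(.19,.195):
    print(y,"block top",cr([[.039,y-.011,.066],[.039,y+.011,.066],[.059,y-.011,.066],[.059,y+.011,.066]]))
    print(" fin",cr([[.043,y-.002,.066],[.043,y+.002,.066],[.043,y-.002,.078],[.043,y+.002,.078]]))
print("bar top ends",cr([[.049,.04,.056],[.049,.28,.056]]))
for r in regions_of("wrist","rider_mark")[:1]:
    v,u=np.nonzero(r["pixels"]);print(r["p"],u.min(),u.max(),v.min(),v.max())
```

```text
pointer end [[114.0, 434.0], [140.0, 434.0]]
grip top edges [[34.0, 326.0], [225.0, 327.0], [129.0, 326.0]] head block top corners [[26.0, 100.0], [231.0, 100.0]]
0.19 block top [[558.0, 426.0], [694.0, 426.0], [550.0, 542.0], [684.0, 542.0]]
 fin [[612.0, 450.0], [637.0, 450.0], [630.0, 477.0], [655.0, 477.0]]
0.195 block top [[589.0, 426.0], [725.0, 426.0], [581.0, 542.0], [714.0, 542.0]]
 fin [[643.0, 450.0], [667.0, 450.0], [662.0, 477.0], [687.0, 477.0]]
bar top ends [[-295.0, 460.0], [1131.0, 461.0]]
0.74 405 436 265 295
```

The pointer end is at crop (143,418), the head block spans 45–243, and the fin face runs from (640–668,430) to about (690,460). That puts the fin about 84 mm beyond the pointer. Next I descend on the grip.

```bash
python3 -m pendant '[[2,5,0,0,-1],[2,5,0,0,-1],[2,5,30,0,-1],[2,5,60,0,-1],[2,5,90,0,-1]]'; python3 -m pendant '[[0,0,15,0,-1],[0,0,33,0,-1],[0,0,33,0,-1],[0,0,33,0,-1]]'; python3 -m pendant '[[0,0,0,0,1],[0,0,0,0,1],[0,0,0,0,1],[0,0,0,0,1],[0,0,0,0,1]]' 35;python3 -m pendant '[[0,0,0,0,1],[0,0,0,0,1],[0,0,0,0,1],[0,0,0,0,1],[0,0,0,0,1]]'
```

```text
clock: 7.25
tcp_pos: [0.5429, -0.0441, 0.1252]
orientation: [-0.041, 3.139, 0.001]
force: [-0.9, -0.1, 1.0]
finger_gap: 0.0919
finger_force: 0.0
clock: 7.58
tcp_pos: [0.5419, -0.0444, 0.0924]
orientation: [0.04, -3.14, 0.0]
force: [-0.6, -0.0, 0.2]
finger_gap: 0.092
finger_force: 0.0
clock: 8.0
tcp_pos: [0.5428, -0.0446, 0.0933]
orientation: [-0.04, 3.14, 0.0]
force: [-0.3, -0.5, -0.3]
finger_gap: 0.063
finger_force: 0.0
clock: 8.42
tcp_pos: [0.5425, -0.0447, 0.0927]
orientation: [0.04, -3.141, 0.0]
force: [0.6, -7.2, 0.1]
finger_gap: 0.0296
finger_force: 3.4
```

```bash
python3 -m pendant '[[0,0,0,0,1],[0,0,0,0,1],[0,0,0,0,1],[0,0,0,0,1],[0,0,0,0,1]]'
python3 - <<'E'
from h import *
o=get_obs();print(o["tcp_pos"],o["finger_gap"],o["finger_force"],o["force"])
c=cam("wrist",o);g=np.load("g.npy");read_camera("wrist")
print([(np.round(r["bbox"],1).tolist(),round(r["p"],2)) for r in search_frame("wrist","rider_mark")[:2]])
im=read_camera("side")[150:330,200:410];cv2.imwrite("pics/s3.png",cv2.resize(im[:,:,::-1],None,fx=3.3,fy=3.3,interpolation=2))
E
```

```text
clock: 8.83
tcp_pos: [0.5425, -0.0459, 0.0927]
orientation: [-0.038, 3.141, -0.002]
force: [0.7, -5.7, -1.3]
finger_gap: 0.0223
finger_force: 35.0
[ 0.54252273 -0.0458737   0.09271426] 0.02226536818036324 35.00003099441528 [ 0.66222256 -5.69560134 -1.2883193 ]
[]
```

```bash
python3 -m pendant '[[0,12,0,0,1],[0,24,0,0,1],[0,36,0,0,1],[0,48,0,0,1],[0,60,0,0,1]]';python3 -m pendant '[[0,10,0,0,1],[0,18,0,0,1],[0,22,0,0,1],[0,22,0,0,1],[0,22,0,0,1]]'
python3 - <<'E'
from h import *
o=get_obs();print(o["tcp_pos"],o["finger_gap"],o["finger_force"],o["force"])
a=read_camera("side")[210:310,220:360];b=read_camera("wrist")
print([(n,t,np.round(r["bbox"]).tolist(),round(r["p"],2)) for n in("side","top","wrist") for t in("pointer","rider_mark") for r in search_frame(n,t)[:1]])
a=cv2.resize(a,None,fx=5,fy=5,interpolation=2);cv2.imwrite("pics/s4.png",a[:,:,::-1])
cv2.imwrite("pics/w4.png",b[:,:,::-1])
E
```

```text
clock: 9.4
tcp_pos: [0.5415, 0.0134, 0.0927]
orientation: [-0.036, 3.14, -0.004]
force: [4.1, -9.4, -4.0]
finger_gap: 0.0227
finger_force: 35.0
clock: 9.82
tcp_pos: [0.5412, 0.0353, 0.0927]
orientation: [-0.037, 3.14, -0.004]
force: [3.6, -9.3, -3.4]
finger_gap: 0.0223
finger_force: 35.0
[0.54118073 0.03529848 0.09270642] 0.022324824674201906 35.00088572502136 [ 3.57110772 -9.31879953 -3.41587347]
[('side', 'pointer', [281.0, 219.0, 82.0, 72.0], 0.63), ('side', 'rider_mark', [265.0, 259.0, 16.0, 24.0], 0.53), ('top', 'pointer', [328.0, 231.0, 51.0, 18.0], 0.97), ('wrist', 'pointer', [3.0, 243.0, 346.0, 156.0], 0.95)]
```

View pics/s4.png

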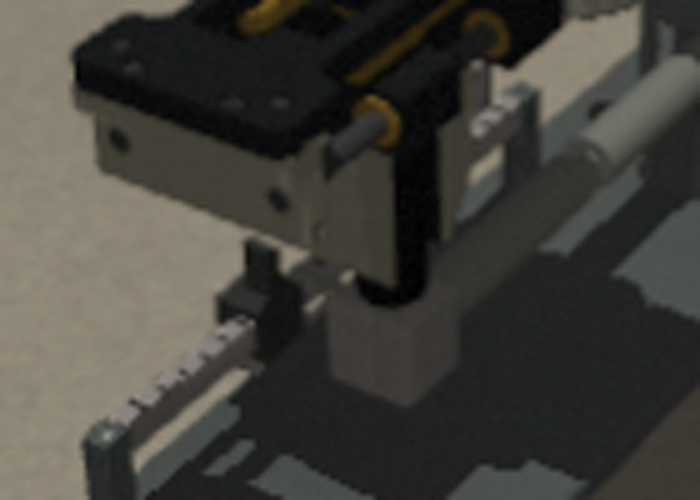

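View pics/w4.png

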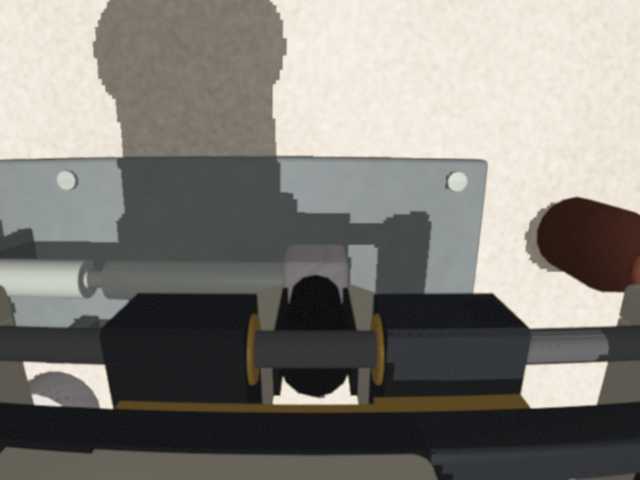

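Side view: the pointer bar shows at crop (290–345, 265–285), just short of the fin at (248–280, 240–290). I'll fit both in this image.

Run:
```python
from h import *
g=np.load("g.npy");c=cam("side");cr=lambda P:((proj(c,g2w(g,P))-[220,210])*5).round().tolist()
for y in(.19,.195,.2):
    print(y,"head L,F,R bottom",cr([[.016,y+.015,.044],[-.016,y+.015,.044],[-.016,y-.015,.044]]),"pointer end/root",cr([[.039,y-.002,.07],[.039,y+.002,.07],[.039,y+.002,.068],[.016,y+.002,.07],[.016,y-.002,.07]]))
    print("  fin top",cr([[.043,y-.002,.078],[.043,y+.002,.078],[.055,y+.002,.078]]),"bot",cr([[.043,y-.002,.066],[.043,y+.002,.066]]),"block top L F R",cr([[.059,y+.011,.066],[.039,y+.011,.066],[.039,y-.011,.066]]),"bot F R",cr([[.039,y+.011,.046],[.039,y-.011,.046]]))
print("bar end",cr([[.049,.28,.056],[.049,.04,.056]]))
a=cv2.imread("pics/s4.png")[215:375,180:380];cv2.imwrite("pics/s4c.png",cv2.resize(a,None,fx=3.75,fy=3.75))
```

```text
0.19 head L,F,R bottom [[326.0, 373.0], [410.0, 407.0], [463.0, 357.0]] pointer end/root [[296.0, 256.0], [289.0, 263.0], [289.0, 268.0], [347.0, 286.0], [355.0, 279.0]]
  fin top [[285.0, 232.0], [277.0, 238.0], [247.0, 226.0]] bot [[287.0, 263.0], [279.0, 269.0]] block top L F R [[222.0, 267.0], [272.0, 287.0], [313.0, 253.0]] bot F R [[276.0, 337.0], [316.0, 302.0]]
0.195 head L,F,R bottom [[317.0, 381.0], [401.0, 416.0], [455.0, 365.0]] pointer end/root [[287.0, 264.0], [279.0, 270.0], [280.0, 275.0], [338.0, 294.0], [346.0, 287.0]]
  fin top [[275.0, 240.0], [268.0, 246.0], [238.0, 234.0]] bot [[277.0, 270.0], [270.0, 277.0]] block top L F R [[213.0, 275.0], [263.0, 295.0], [304.0, 260.0]] bot F R [[266.0, 345.0], [307.0, 310.0]]
0.2 head L,F,R bottom [[308.0, 389.0], [391.0, 424.0], [446.0, 373.0]] pointer end/root [[277.0, 272.0], [270.0, 278.0], [270.0, 283.0], [329.0, 302.0], [336.0, 295.0]]
  fin top [[266.0, 247.0], [258.0, 254.0], [228.0, 242.0]] bot [[268.0, 278.0], [260.0, 284.0]] block top L F R [[203.0, 282.0], [253.0, 303.0], [295.0, 268.0]] bot F R [[257.0, 353.0], [298.0, 318.0]]
bar end [[88.0, 435.0], [519.0, 78.0]]
```

View pics/s4c.png

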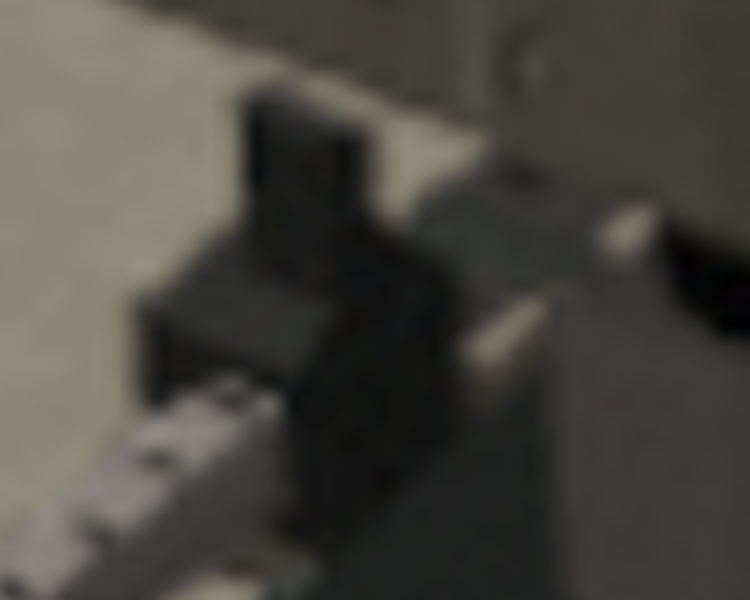

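```bash
python3 -m pendant '[[0,1,0,0,1],[0,1,0,0,1],[0,1,0,0,1],[0,1,0,0,1],[0,1,0,0,1]]'
python3 - <<'E'
from h import *
o=get_obs();print(o["tcp_pos"],o["finger_force"],o["force"])
a=np.mean([read_camera("side")[250:300,260:310].astype(float) for _ in range(6)],0)
a=np.clip(255*(a/150)**.5,0,255).astype(np.uint8)
cv2.imwrite("pics/s5.png",cv2.resize(a[:,:,::-1],None,fx=12,fy=12,interpolation=cv2.INTER_CUBIC))
E
```

```text
clock: 10.63
tcp_pos: [0.5411, 0.0357, 0.0927]
orientation: [-0.036, 3.14, -0.004]
force: [3.9, -9.8, -3.9]
finger_gap: 0.0223
finger_force: 35.0
[0.54112227 0.03574098 0.09267507] 35.001423954963684 [ 3.85404727 -9.83703208 -3.93924045]
```

View pics/s5.png

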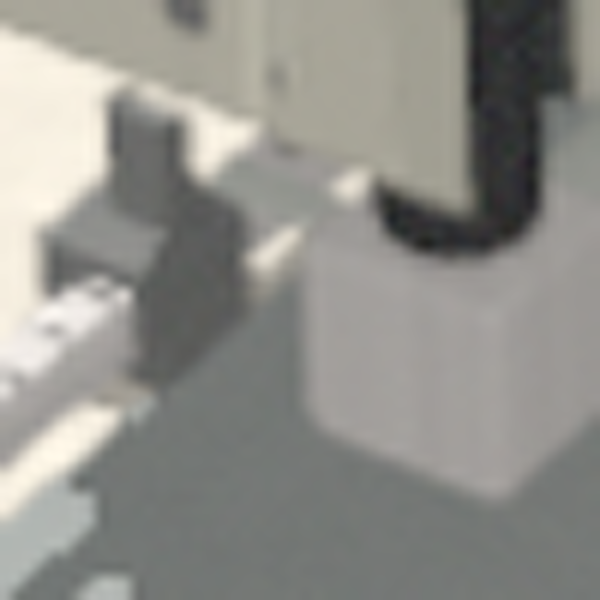

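The final view shows the fin at (110–185, 95–190) and the pointer bar crossing the light strip near (315,210). It's close, though my estimates differ by a few mm. I'll refine them with sub-pixel profiles from the stored images, using numbers only.

Run:
```python
from h import *
g=np.load("g.npy");T=cam("top");a=cv2.imread("pics/top0.png",0).astype(int)
np.set_printoptions(linewidth=200)
print("rider rows, cols 283-303");
for r in range(211,225): print(r,a[r,283:304])
print("pointer cols 328-342")
for r in range(222,235): print(r,a[r,328:342])
print(proj(T,g2w(g,[[.043,.194,.078],[.049,.194,.06],[.039,.11,.07],[.03,.11,.07],[0,.11,.138]])))
w=cv2.imread("pics/w1.png",0).astype(int)
print("wrist rider cols 404-438")
for r in range(264,296,2): print(r,w[r,404:438])
print("wrist pointer 310-328");
for r in range(266,276): print(r,w[r,310:328])
```

```text
rider rows, cols 283-303
211 [139 138 139 136 137 138 138 138 139 136 137 137 138 140 137 136 134 134 136 137 135]
212 [105 107 105 103 102 103 101 100 101  99 100 100  99 102 106 106 107 105 106 107 109]
213 [81 82 79 70 65 64 60 61 60 58 61 59 59 56 59 64 65 65 72 87 87]
214 [83 82 77 62 58 56 56 53 55 52 54 55 52 45 35 41 40 43 63 85 86]
215 [82 83 75 59 54 54 53 54 47 49 52 54 53 43 28 37 38 42 63 83 87]
216 [88 81 75 59 56 53 54 53 48 36 45 51 51 43 38 51 54 57 73 89 93]
217 [125 112  91  81  57  53  52  52  43  33  38  53  53  51  82 116 116 118 123 128 126]
218 [143 124  93  92  61  55  55  53  45  28  38  50  54  56  98 138 130 125 140 143 143]
219 [141 120  86  90  61  53  55  53  46  29  41  53  54  57  97 131 115 115 140 142 136]
220 [111  97  76  75  58  55  54  52  39  30  39  51  54  54  86 112 104 103 122 123 114]
221 [85 83 74 69 58 55 53 47 36 36 50 54 51 49 54 75 76 72 84 92 90]
222 [84 85 82 71 51 46 41 39 36 38 43 43 40 37 40 48 48 51 67 80 81]
223 [85 84 85 79 69 67 69 66 65 67 68 64 60 62 68 71 71 73 77 85 85]
224 [84 85 86 84 82 81 81 81 82 84 85 82 80 80 85 84
[... 3218 characters left out ...]
 33 38 36 37 39 42 37 40 44 45 53]
267 [73 70 68 62 60 59 60 59 57 50 53 55 52 54 60 65 67 69]
268 [74 77 74 71 75 83 90 89 85 82 77 75 71 73 72 72 74 74]
269 [ 78  75  76  76  80  90  99 102 102  99  91  87  78  77  74  73  76  74]
270 [ 82  79  80  81  83  91  99 105 107 103  97  88  79  81  80  79  78  75]
271 [ 87  89  90  89  90  97 100 105 107 103 100  91  88  85  86  88  87  85]
272 [ 92  93  93  91  93  98 102 105 105 105 100  94  91  93  90  93  93  92]
273 [ 93  95  94  91  96  99 102 105 105 104 101  97  94  91  96  93  96  93]
274 [ 96  95  98  94  98 100 102 104 101 104 104  98  97  97  94  97  96  96]
275 [106 106 104 105 107 109 104  94  91  96 102 104 105 102 102 103 105 103]
```

All refined readings agree on about 86 mm of travel. The rod is at about 84.1 mm, so I'll pull 2 mm further.

```bash
python3 -m pendant '[[0,1,0,0,1],[0,2,0,0,1],[0,2,0,0,1],[0,2,0,0,1],[0,2,0,0,1]]'; python3 -m pendant '[[0,0,0,0,1],[0,0,0,0,1],[0,0,0,0,1],[0,0,0,0,1],[0,0,0,0,1]]'
```

```text
clock: 11.35
tcp_pos: [0.5411, 0.0378, 0.0927]
orientation: [-0.036, 3.14, -0.004]
force: [4.1, -9.4, -3.8]
finger_gap: 0.0223
finger_force: 35.0
clock: 11.77
tcp_pos: [0.5411, 0.0377, 0.0927]
orientation: [-0.036, 3.14, -0.004]
force: [3.9, -9.4, -3.7]
finger_gap: 0.0224
finger_force: 35.0
```

```bash
python3 -c "
from plant import *
print(close_job())"
```

```text
the job is handed in; nothing more can be done
None
```

I handed the job in with the lever flipped over against its stop and the rod gripped at 35 N, held steady about 86 mm out, where I measured the rider's fin to be (within an estimated 2 mm); the judge gave no result.

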